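# Take the finished slide cassette out of the slide scanner

## Task

The slide scanner has finished its run. Press its sprung keeper knob down and turn it anticlockwise as far as it goes so that the orange keeper arm swings off the blue slide cassette and clicks up into its release notch, then pinch the cassette's two yellow side catches fully together and lift the cassette straight up out of its well without forcing it. Finish still holding it by the two catches, upright and still, about 10 cm above its seat and touching nothing else, and do not disturb the other things on the scanner and the bench.

Things in the scene. Friction and masses are not known exactly. Their poses are not given: they have to be found in the camera images.
- scanner: Bench slide scanner, fixed. White housing with a flat loading deck 100 mm above the bench (x -160 to 110, y -135 to 135 mm) and a grey optics tower at its left (x -110 to 110, y 135 to 340 mm, top 204 mm). Origin on the bench below the centre of the cassette well; x from its front (robot side) to its back, y to its left, z up. Well 89 by 43 mm (x, y), 26 mm deep. Knob axis at x -104, y -74 mm.
- keeper_grip (a point): Centre of the knob's black finger bar, on the knob's axis, 137 mm above the bench when up. Bar 38 mm long (this point's x), 14 mm thick (y: close the fingers along y), 26 mm high (13 above and below). It stands on a round flange, 40 mm diameter, top 13 mm below this point. The orange keeper arm runs from under the flange along +x to 86 mm. z up. Free room 40 mm either side of the axis.
- keeper_press (a joint): How far the knob is pressed down: 0 = up, 0.006 m = fully down. A spring pushes it up with 5 N at the top and 8 N fully down. It turns only while pressed more than 3.5 mm (a bayonet pin holds it otherwise) and springs up again when let go in either notch.
- keeper_turn (a joint): Turn of the knob and its keeper arm, anticlockwise seen from above: 0 = locked (arm over the cassette's front shelf, red dot), stop at 1.25 rad (72 degrees) = released (green dot). Light friction. The release notch takes the pin from about 1.05 rad to the stop; the knob then comes up by itself when let go.
- cassette_center (a point): Middle of the blue cassette, 35 mm above its underside, 109 mm above the bench when seated. x along its length (away from its front shelf), y to its left catch, z up. Body 86 by 40 mm (x, y), 56 mm high, front shelf out to x -63 mm; a yellow catch on each side at x 0. About 0.17 kg. Seated it stands 26 mm deep in the well, 1.5 mm play all round, hooked under the well's steel rim by both catches.
- cassette: The same cassette, origin at the centre of its underside, same axes.
- pad_left (a point): Centre of the outer face of the left (+y) catch's upright yellow thumb pad; axes as the cassette's. Pad 26 mm long (x), 24 mm high (z), vertical face; its lower edge is 20 mm above the deck and its top is the highest part of the cassette. The two pads' outer faces are 56 mm apart at rest, 43 mm when fully pinched; they lie 28 mm to each side of the cassette's centre and 23 mm above it.
- pad_right (a point): Centre of the outer face of the right (-y) catch's thumb pad, the mirror image of the left one; axes as the cassette's.
- catch_left (a joint): Inward travel of the left (+y) catch: 0 = out (lug hooked), 0.0065 m = fully pinched. The lug is free of the rim beyond about 0.0045 m. Spring 3 N at rest, 6.6 N fully pinched.
- catch_right (a joint): Inward travel of the right (-y) catch; the same as the left one.
- oil_bottle: Small amber bottle with black cap, 26 mm diameter, 52 mm high, standing on the right rear corner of the scanner's deck. Origin at the centre of its underside. Leave alone.
- coverslip_box: Small clear and white box, 26 by 30 by 18 mm, on the left rear corner of the deck. Origin at the centre of its underside. Leave alone.
- spare_cassette: Spare cassette, grey, of the same shape, standing on the bench to the right of the scanner. Origin at the centre of its underside. Leave alone.
- petri_dish: Covered glass dish, 94 mm diameter, 16 mm high, on the bench, well to the right of the scanner. Origin at the centre of its underside. Leave alone.
- stain_bottle: Amber bottle with red cap, 44 mm diameter, 85 mm high, on the bench, well to the right of the scanner. Origin at the centre of its underside. Leave alone.
- slide_box: Shut wooden slide box, 94 by 87 by 35 mm, on the bench, well to the right of the scanner. Origin at the centre of its underside. Leave alone.
- forceps: Steel forceps, 120 mm long, 6 mm high, lying across the scanner's deck, left of the knob and in front of the tower. Origin at the middle, on the deck. Leave alone.
Things that resemble listed ones, but are neither listed nor needed, are in the scene too. Leave any green look-alike of the cassette alone.

How it is judged:
On the way, in this order (a step that is already met when the one before it is completed fails the run):
1. the keeper knob is pressed down (value of joint keeper_press above 0.0025 m and z of cassette_center in the frame of scanner below 0.116 m), for 0.05 s.
2. the keeper is turned to release and the knob has come up again, the cassette still seated (value of joint keeper_turn above 1 rad and value of joint keeper_press below 0.002 m and z of cassette_center in the frame of scanner below 0.116 m), for 0.1 s.
3. both catches are pinched in while the cassette is still in its well (value of joint each of catch_left, catch_right above 0.0045 m and z of cassette_center in the frame of scanner below 0.12 m), for 0.05 s.
At the end, for the whole second after the job is handed in: Held by both pinched catches (each in by over 4.5 mm) 60 to 160 mm above its seat and within 50 mm of straight above it, within 0.2 rad of upright, under 30 mm/s, touching only the fingers; the keeper knob is up and turned over 1 rad to release (z of cassette_center in the frame of scanner between 0.169 and 0.269 m and horizontal distance between cassette_center and scanner below 0.05 m and angle between cassette_center's own z axis and vertical below 0.2 rad and value of joint each of catch_left, catch_right above 0.0045 m and contact force between the fingers and cassette above 3 N and contact force between cassette and scanner below 0.2 N and value of joint keeper_turn above 1 rad and value of joint keeper_press below 0.002 m and linear speed of cassette below 0.03 m/s); the arm keeps its last pose, push and grip.
It fails at once if the cassette is forced: pulled or pushed against the scanner with more than 40 N (contact force between cassette and scanner above 40 N).
It fails at once if the cassette is tipped by more than 0.5 rad (angle between cassette_center's own z axis and vertical above 0.5 rad).
It fails at once if a bystander is moved by more than 25 mm or a bottle is knocked over (distance of any of oil_bottle, coverslip_box, spare_cassette, petri_dish, stain_bottle, slide_box, forceps from where it was at the start of the episode above 0.025 m or angle between any of oil_bottle, stain_bottle's own z axis and vertical above 0.5 rad).
It also fails if it takes over 48 s, if anything falls off the work surface, if the arm or the gripper's body presses on something with over 40 N, if the wrist force passes 120 N, or if a joint passes its speed limit or range.

## Robot

A 6-joint arm with a two-finger parallel gripper is mounted at the origin on the work surface. World frame = base frame: x ahead of the robot, y to its left, z up, the work surface at z = 0. Lengths are in m, angles in rad, forces in N, time in s.
With the tool pointing down it reaches from about 0.225 to 0.875 m from the base axis. Payload 3.4 kg.
Tool frame: the origin (TCP) lies on the centre line of the jaws, within the pads' length; the fingertips stand 19 mm ahead of it and the grasp point (between the pads) is the TCP; z points along the fingers, y is the direction in which the jaws open and shut (so a half turn about z gives the same grasp; the last joint's range is limited). The gripper opens to 85 mm and grips with 20 to 120 N. Pads are 22 mm wide; open, the fingers measure 114 mm over their backs; the gripper's body (76 mm by 85 mm) begins 54 mm behind the grasp point. The pads swing forward as they close: fully open they stand 13 mm farther back than shut.
Start: joints at [-1.239, 0.276, 1.505, -0, 1.361, -0.121], TCP at [0.252, -0.517, 0.228] pointing down, gripper open.
Joint ranges: [-2.89, 2.89], [-0.75, 2.08], [0.22, 2.7], [-1.18, 4.32], [0.11, 2.71], [-2.7, 2.7]. Speed limits (rad/s): [2.57, 2.57, 3.14, 3.14, 3.14, 3.14].

## Interface

Orientations are given as a unit quaternion [w, x, y, z].
In Python, from rig import monitor, eyes, manip, models gives the robot as it stands.
- The arm moves only by the tool send_rows, never from a script. Its argument "deltas" is a list of rows, each an object with "dp": the shift along the world's x, y, z each as a share of 0.12 m, from -1 to 1, a list of three; "rotation": the turn, a rotation vector about the world's x, y, z each as a share of 0.5 rad, from -1 to 1, a list of three. In form: [{"dp": [dx, dy, dz], "rotation": [rx, ry, rz]}, ...]. A call has 1 to 12 rows; each row is the pose to reach, as a shift and turn from the pose commanded when the call began; what a row does not reach only later rows make up. A row lasts 1/12 s, in which the tool goes at most 41.7 mm and 7.16 degrees, less where a joint would pass 70% of its speed; a pose out of reach is approached as far as the arm can. A call with a number of a shift or a turn outside -1 to 1 is refused whole. A call with a gripper value outside its range is refused whole. "fingers" is the closure, from -1 (fully open) to 1 (shut), set as the call begins (left out, the last holds). The fingers move at their own pace and stop on an object; "grip_force" is the grip in N (left out, the last holds). Time passes only in rows, so rows that repeat a pose let the fingers close. It gives the time, the measured TCP pose, the force and the opening at its end, in the units of the state.
- monitor.get_state(): the state, without advancing time (a new reading comes with each control period).
- eyes.get_image(name): name is "side" or "top"; returns a dict with "color" (420x560x3 uint8, red, green, blue), "depth" (420x560 float32, m along the optical axis (not along the pixel's ray), 0 where there is no reading), "mtx" (3x3 intrinsics, pixels), "rvec" (rotation vector, rad) and "tvec" (3), from world to camera coordinates, as OpenCV has them. Camera axes: x right, y down, z forward; pixel columns grow to the right and rows downward; lengths in m; the calibration is good to about 2 mm. A picture is of the moment at which its call begins.
- manip.sign_off(): hands the job in, once; it reports no verdict.
Trained networks look in a picture, given as the dict that the camera call returned (one of the last four; its "shot" number tells which), for a name from the list of things; names that differ only in an ending like _2 or _b are one class to them, and where a whole thing is asked for, a point or a joint stands for the part that bears it (a point fixed in the world has none). Each returns a list of dicts, best first, with "score" (0 to 1); they miss things now and then, are a little off and sometimes report something else, mostly with a low value. They report only what shows in the picture. A call takes as long as a camera call. They do not tell look-alikes from the thing itself.
- models.find_in(name, picture): "box" ([left, top, right, bottom] in pixels, round what is visible of it).
The state is a dict: "clock": time; "qpos": joint angles; "qd": joint speeds; "effort": joint torques, N m; "position": TCP position; "ee_rot": TCP orientation; "contact_force": force on the tool from outside, world axes, zero at the start; "moment": the same for the moment, N m; "width": finger opening in m.
Only numpy, scipy, OpenCV 4.12 (cv2) and the standard library are available. Lean on these libraries where they do the work, as an engineer would, in place of code of your own. Each camera call takes 0.05 s, during which the arm holds its last target.

## Working session

There is one attempt and no reset: what is moved stays moved. The work goes in short steps, Python scripts to look and compute and a tool call to move; the robot and the scene stay as the last step left them, time stands still between calls to the robot, and variables do not carry over. Pictures are saved under pics/ and viewed, and the job is handed in when it is done.

Besides the shell and the picture viewer there is one more tool, called after "Emit:" as name([rows], argument=value, ...), one row to a line, values as JSON. send_rows: Moves the arm, as the interface text tells. Its arguments: {"type":"object","properties":{"deltas":{"type":"array","items":{"type":"object","properties":{"dp":{"type":"array","items":{"type":"number"}},"rotation":{"type":"array","items":{"type":"number"}}}}},"fingers":{"type":"number"},"grip_force":{"type":"number"}},"required":["deltas"]}

```bash
mkdir -p pics; cat > h.py <<'E'
import numpy as np, cv2
from rig import monitor, eyes, manip, models
def shot(name,fn):
    d=eyes.get_image(name); cv2.imwrite('pics/'+fn,cv2.cvtColor(d['color'],cv2.COLOR_RGB2BGR)); return d
def RT(d):
    R,_=cv2.Rodrigues(np.array(d['rvec'],float)); return R,np.array(d['tvec'],float).reshape(3)
def cloud(d):
    R,t=RT(d);K=np.array(d['mtx']);z=d['depth'];v,u=np.mgrid[0:z.shape[0],0:z.shape[1]]
    P=np.stack([(u-K[0,2])/K[0,0]*z,(v-K[1,2])/K[1,1]*z,z],-1)
    W=(P-t)@R; W[z<=0]=np.nan; return W
def proj(d,p):
    return cv2.projectPoints(np.array(p,float).reshape(-1,3),np.array(d['rvec'],float),np.array(d['tvec'],float),np.array(d['mtx'],float),None)[0].reshape(-1,2)
E
python3 - <<'E'
from h import *
print(monitor.get_state())
for n in ['top','side']:
    d=shot(n,n+'0.png'); W=cloud(d); np.savez(n+'0.npz',W=W,**{k:d[k] for k in('color','depth','mtx','rvec','tvec')})
    for k in ['scanner','keeper_grip','cassette','pad_left','pad_right','oil_bottle','coverslip_box','spare_cassette','forceps']:
        for r in models.find_in(k,d)[:3]:
            b=r['box'];u,v=int((b[0]+b[2])/2),int((b[1]+b[3])/2); print(n,k,round(r['score'],2),np.round(b),np.round(W[v,u],3))
E
```

```text
{'clock': 0.0, 'qpos': array([-1.23899999e+00,  2.76618776e-01,  1.50612595e+00, -4.24011319e-05,
        1.36073116e+00, -1.20976780e-01]), 'qd': array([-0.00083866,  0.00133536, -0.00044161, -0.00029469, -0.00234824,
       -0.000771  ]), 'effort': array([ 6.77214175e-04, -4.16773009e+01, -2.45803624e+01,  9.90477793e-05,
        1.11355731e-02, -3.03341405e-07]), 'position': array([ 0.2513556 , -0.51654877,  0.22732904]), 'ee_rot': array([-9.34205859e-04,  9.74482391e-01,  2.24461983e-01, -1.19686839e-04]), 'contact_force': array([-1.01990678, -0.19349854,  0.33882923]), 'moment': array([ 0.02177166,  0.00052507, -0.03949478]), 'width': 0.08546036227382711}
top scanner 0.89 [ 35. 104. 281. 247.] [0.609 0.078 0.1  ]
top keeper_grip 0.66 [216. 187. 257. 220.] [ 0.544 -0.095  0.121]
top keeper_grip 0.29 [343. 239. 371. 289.] [ 0.414 -0.359  0.059]
top cassette 0.61 [200. 144. 225. 199.] [ 0.611 -0.045  0.136]
top cassette 0.56 [292. 189. 341. 225.] [ 0.544 -0.271  0.06 ]
top pad_left 0.44 [197. 157. 209. 170.] [ 0.628 -0.024  0.139]
top pad_left 0.38 [316. 217. 324. 219.] [ 0.519 -0.
[... 226 characters left out ...]
.59 [339. 240. 370. 287.] [ 0.416 -0.355  0.056]
side scanner 0.92 [ 74. 196. 319. 414.] [0.515 0.272 0.199]
side keeper_grip 0.9 [254. 201. 301. 224.] [ 0.568 -0.157  0.101]
side cassette 0.92 [213. 206. 260. 239.] [ 0.613 -0.034  0.133]
side pad_left 0.49 [221. 219. 233. 233.] [ 0.627 -0.014  0.134]
side pad_right 0.6 [236. 209. 244. 219.] [ 0.619 -0.059  0.138]
side oil_bottle 0.68 [210. 183. 224. 203.] [ 0.714 -0.127  0.136]
side spare_cassette 0.7 [333. 178. 373. 198.] [ 0.459 -0.477  0.034]
side spare_cassette 0.61 [339. 194. 383. 226.] [ 0.403 -0.33   0.052]
side spare_cassette 0.46 [254. 203. 299. 231.] [ 0.563 -0.139  0.101]
side forceps 0.5 [244. 254. 297. 268.] [0.506 0.024 0.104]
```

```bash
python3 - <<'E'
from h import *
for n,(x0,y0,x1,y1) in {'top':(120,90,390,300),'side':(180,150,400,315)}.items():
    im=cv2.imread(f'pics/{n}0.png')[y0:y1,x0:x1]; im=cv2.resize(im,(800,int(800*(y1-y0)/(x1-x0)))); cv2.imwrite(f'pics/{n}0z.png',im[:600])
E
```

```text
(no output)
```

View pics/top0.png

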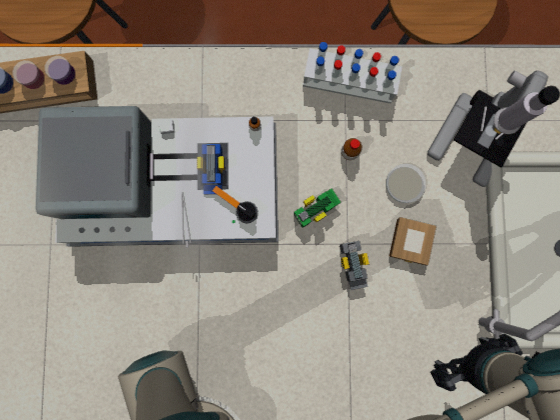

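```bash
sleep 1
```

```text
(no output)
```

View pics/top0z.png

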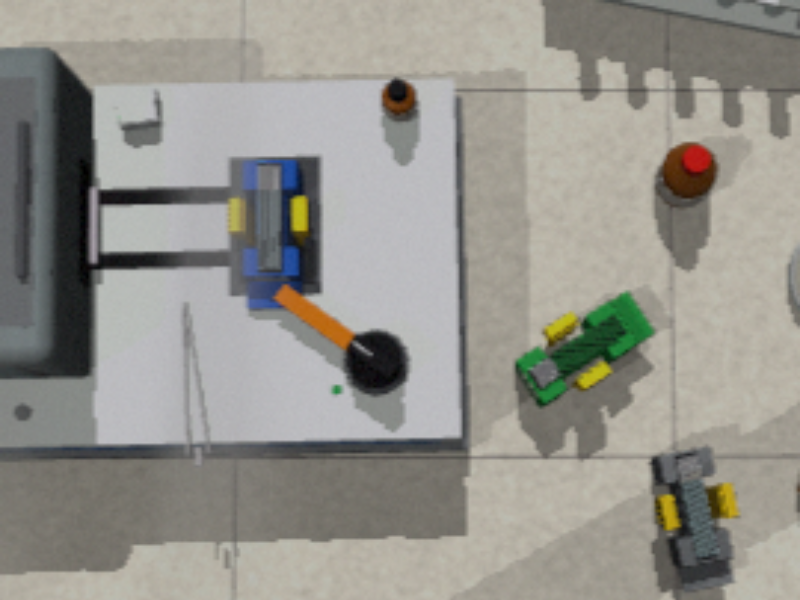

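View pics/side0z.png

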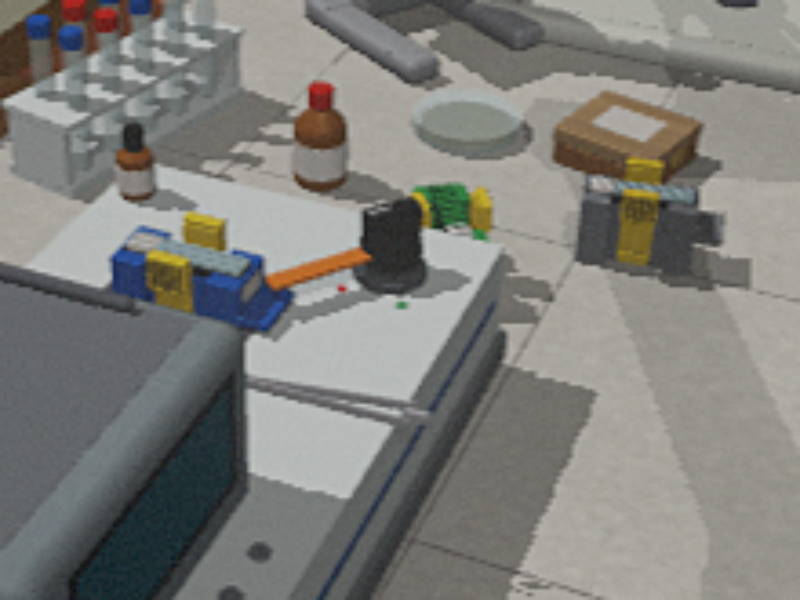

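```bash
python3 - <<'E'
from h import *
for n in ['top','side']:
    z=np.load(n+'0.npz');W=z['W'];c=z['color'].astype(int);r,g,b=c[...,0],c[...,1],c[...,2]
    reg=(W[...,0]>.42)&(W[...,0]<.74)&(W[...,1]>-.19)&(W[...,1]<.12)
    def st(nm,m):
        P=W[m]; print(n,nm,len(P),'med',np.round(np.median(P,0),4),'min',np.round(P.min(0),3),'max',np.round(P.max(0),3))
        return P
    hsv=cv2.cvtColor(z['color'],cv2.COLOR_RGB2HSV);H,S,V=[hsv[...,i].astype(int) for i in range(3)]
    o=reg&(H>5)&(H<18)&(S>150)&(V>120)&(W[...,2]<.135)&(W[...,0]<.68); P=st('orange',o)
    P2=P[:,:2]; print('dir',np.degrees(np.arctan2(*cv2.fitLine(P2.astype(np.float32),cv2.DIST_HUBER,0,.001,.001)[[1,0],0])), cv2.fitLine(P2.astype(np.float32),cv2.DIST_HUBER,0,.001,.001).ravel())
    y=reg&(H>22)&(H<34)&(S>150)&(W[...,2]>.11)
    nl,lab=cv2.connectedComponents(y.astype(np.uint8))
    for i in range(1,nl):
        if (lab==i).sum()>15: st('yellow',lab==i)
    k=reg&(V<70)&(W[...,2]>.138)&(W[...,0]<.6)
    P=st('knob top',k)
    if len(P)>5:
        q=P[:,:2].astype(np.float32); print(cv2.minAreaRect(q))
    k=reg&(V<70)&(W[...,2]>.113)&(W[...,2]<.13)&(W[...,0]<.6); st('flange',k)
    bl=reg&(H>100)&(H<130)&(S>150)&(W[...,2]>.105); P=st('blue',bl); q=P[:,:2].astype(np.float32); print(cv2.minAreaRect(q))
    dk=(abs(W[...,2]-.1)<.004)&(S<60)&(W[...,0]>.35)&(W[...,0]<.8)&(W[...,1]>-.25)&(W[...,1]<.15); P=st('deck',dk)
    print(np.round(np.percentile(P,[.5,99.5],axis=0),4)); print(cv2.minAreaRect(P[:,:2].astype(np.float32)))
    t=(abs(W[...,2]-.204)<.006)&(W[...,1]>.1); 
    if t.sum()>50: P=st('tower',t); print(cv2.minAreaRect(P[:,:2].astype(np.float32)))
E
```

```text
top orange 174 med [ 0.5575 -0.0733  0.1223] min [ 0.535 -0.099  0.101] max [ 0.581 -0.045  0.128]
dir 53.257053 [ 0.5982259   0.8013275   0.5581258  -0.07260282]
top yellow 68 med [ 0.6278 -0.0643  0.1419] min [ 0.617 -0.069  0.11 ] max [ 0.642 -0.059  0.148]
top knob top 560 med [0.5433 0.0927 0.1659] min [ 0.512 -0.135  0.139] max [0.6   0.12  0.214]
((0.5560938119888306, -0.0080069899559021), (0.2543622553348541, 0.08439440280199051), 89.03558349609375)
top flange 259 med [ 0.5335 -0.1056  0.1231] min [ 0.508 -0.136  0.113] max [0.599 0.119 0.13 ]
top blue 208 med [ 0.6145 -0.0542  0.1281] min [ 0.52  -0.132  0.105] max [0.713 0.094 0.146]
((0.6274593472480774, -0.012731187045574188), (0.219713032245636, 0.19350780546665192), 84.28417205810547)
top deck 12752 med [ 0.5911 -0.0276  0.0994] min [ 0.452 -0.178  0.096] max [0.742 0.15  0.104]
[[ 0.4689 -0.176   0.0961]
 [ 0.7381  0.1434  0.1038]]
((0.5957860946655273, -0.012599378824234009), (0.2877294421195984, 0.3288687467575073), 0.9733668565750122)
top tower 10111 med [0.6225 0.1974 0.2035] min [0.516 0.1   0.198] max [0.733 0.29
[... 740 characters left out ...]
-0.127  0.113] max [0.591 0.12  0.13 ]
side blue 215 med [ 0.6007 -0.0245  0.1187] min [ 0.565 -0.059  0.105] max [ 0.671 -0.018  0.132]
((0.6179705858230591, -0.03828034549951553), (0.04106942191720009, 0.1059100553393364), 89.49835968017578)
side deck 4746 med [ 0.5176 -0.0402  0.1001] min [ 0.45  -0.179  0.096] max [0.741 0.15  0.104]
[[ 0.4649 -0.1763  0.0969]
 [ 0.7368  0.1478  0.1034]]
((0.5947931408882141, -0.013819769024848938), (0.28950512409210205, 0.33063003420829773), 0.7657328248023987)
side tower 9590 med [0.6114 0.2189 0.2046] min [0.514 0.1   0.198] max [0.732 0.299 0.21 ]
((0.6228885054588318, 0.1994234323501587), (0.19863879680633545, 0.2185799479484558), 89.99043273925781)
```

```bash
python3 - <<'E'
from h import *
for n in ['top','side']:
    z=np.load(n+'0.npz');W=z['W'];
    m=(W[...,0]>.48)&(W[...,0]<.57)&(W[...,1]>-.16)&(W[...,1]<-.07)&(W[...,2]>.143)&(W[...,2]<.158)
    P=W[m];print(n,'bar',len(P),P.mean(0).round(4),np.median(P,0).round(4),cv2.minAreaRect(P[:,:2].astype(np.float32)))
    # pads tops
    m=(W[...,0]>.59)&(W[...,0]<.66)&(W[...,1]>-.08)&(W[...,1]<0)&(W[...,2]>.139)&(W[...,2]<.152)
    for s in (-1,1):
        q=W[m&((W[...,1]+.04)*s>0)]; 
        if len(q)>3: print('pad',s,len(q),q.min(0).round(4),q.max(0).round(4),q.mean(0).round(4))
    # tower front/side edges: for columns, extent of z~.204
    t=(abs(W[...,2]-.204)<.005)&(W[...,1]>.09)
    P=W[t]
    xs=[];
    for y in np.arange(.13,.27,.01):
        q=P[abs(P[:,1]-y)<.004]; xs.append((y,q[:,0].min(),q[:,0].max()))
    xs=np.array(xs);print('slope front/back deg',np.degrees(-np.arctan(np.polyfit(xs[:,0],xs[:,1],1)[0])),np.degrees(-np.arctan(np.polyfit(xs[:,0],xs[:,2],1)[0])))
    dk=(abs(W[...,2]-.1)<.004);P=W[dk];r=[]
    for y in np.arange(-.15,.08,.01):
        q=P[(abs(P[:,1]-y)<.004)&(P[:,0]>.4)&(P[:,0]<.8)]; r.append((y,q[:,0].min(),q[:,0].max()))
    r=np.array(r);print('deck front/back',np.degrees(-np.arctan(np.polyfit(r[:,0],r[:,1],1)[0])),np.degrees(-np.arctan(np.polyfit(r[:,0],r[:,2],1)[0])),np.median(r,0))
    r=[]
    for x in np.arange(.48,.72,.01):
        q=P[(abs(P[:,0]-x)<.004)&(P[:,1]>-.25)&(P[:,1]<.2)]; r.append((x,q[:,1].min()))
    r=np.array(r);print('deck right',np.degrees(np.arctan(np.polyfit(r[:,0],r[:,1],1)[0])),np.median(r,0))
z=np.load('top0.npz')
def ov(x,y,yaw,kn,fn):
    d=dict(z); im=cv2.imread('pics/top0.png'); S=5;u0,v0=140,105
    im=cv2.resize(im[105:255,140:290],None,fx=S,fy=S,interpolation=cv2.INTER_NEAREST)
    c,s=np.cos(yaw),np.sin(yaw)
    def T(p): p=np.array(p,float);return np.c_[x+c*p[:,0]-s*p[:,1],y+s*p[:,0]+c*p[:,1],p[:,2]]
    def dr(p,col): q=(proj(d,T(p))-[u0,v0]+.5)*S; cv2.polylines(im,[q.astype(int)],True,col,1)
    def rect(a,b,e,f,h): return [[a,e,h],[b,e,h],[b,f,h],[a,f,h]]
    dr(rect(-.16,.11,-.135,.135,.1),(0,0,255))
    dr(rect(-.0445,.0445,-.0215,.0215,.1),(0,255,0))
    for sg in(1,-1): dr(rect(-.013,.013,sg*.028,sg*.02,.144),(255,0,255))
    k=kn-yaw
    def K(p):
        p=np.array(p,float);return np.c_[-.104+np.cos(k)*p[:,0]-np.sin(k)*p[:,1],-.074+np.sin(k)*p[:,0]+np.cos(k)*p[:,1],p[:,2]]
    dr(K(rect(-.019,.019,-.007,.007,.15)),(255,255,0))
    a=np.linspace(0,6.28,30);dr(K(np.c_[.02*np.cos(a),.02*np.sin(a),0*a+.124]),(0,255,255))
    dr(K([[0,0,.124],[.086,0,.122]]),(255,0,0))
    cv2.imwrite('pics/'+fn,im)
ov(.627,-.040,np.radians(.9),np.radians(53.4),'ov1.png')
E
```

```text
top bar 125 [ 0.5265 -0.1174  0.1488] [ 0.5265 -0.1179  0.1488] ((0.526749312877655, -0.11723379045724869), (0.03822535648941994, 0.013932552188634872), 54.28086853027344)
pad -1 55 [ 0.6166 -0.0689  0.1396] [ 0.6423 -0.0597  0.1483] [ 0.6292 -0.0649  0.1432]
pad 1 65 [ 0.6158 -0.0242  0.1393] [ 0.6405 -0.013   0.1492] [ 0.628  -0.0187  0.143 ]
slope front/back deg 1.5919316473357559 1.1231998803399494
deck front/back 2.025100398354511 -0.8057456998691398 [-0.04        0.47062871  0.73832372]
deck right 1.1652828030516564 [ 0.595      -0.17604979]
side bar 92 [ 0.5242 -0.1141  0.1483] [ 0.5239 -0.1131  0.149 ] ((0.5246580243110657, -0.11572733521461487), (0.03780505806207657, 0.016410203650593758), 55.91130828857422)
pad -1 47 [ 0.6154 -0.071   0.1392] [ 0.6401 -0.0567  0.1461] [ 0.6279 -0.0625  0.1426]
pad 1 50 [ 0.6147 -0.0222  0.1392] [ 0.6394 -0.01    0.1459] [ 0.6261 -0.0158  0.1428]
slope front/back deg 0.9021603377487639 0.786464119253051
deck front/back 1.772084549231496 49.724499753170626 [-0.04        0.46796595  0.73666228]
deck right -3.5494264383180854 [ 0.595      -0.17663094]
```

View pics/ov1.png

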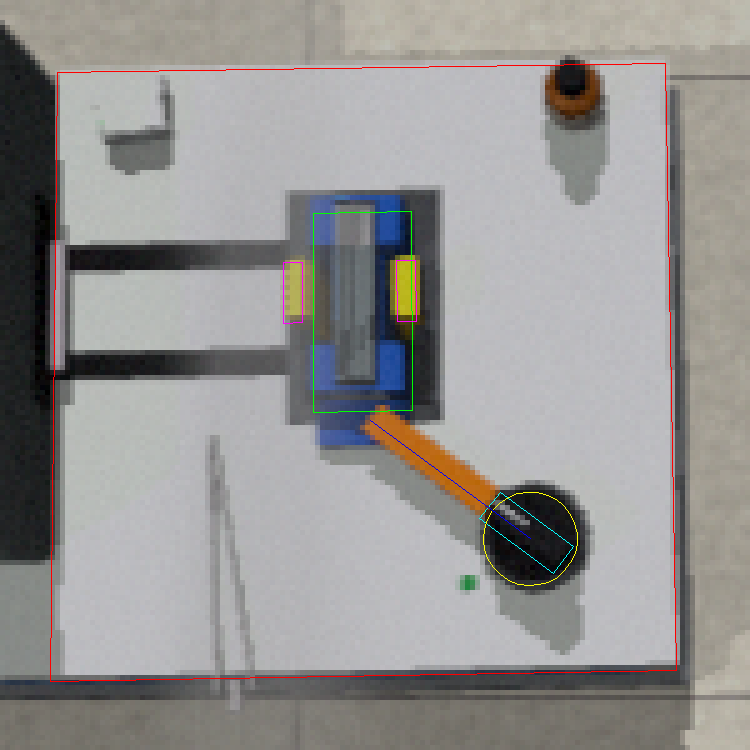

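Emit:
send_rows([
  {"dp": [0.19,0.28,0],"rotation": [0,0,0.08]},
  {"dp": [0.38,0.56,0],"rotation": [0,0,0.16]},
  {"dp": [0.57,0.835,0],"rotation": [0,0,0.245]},
], fingers=0.06, grip_force=60)

```text
clock: 1.25
position: [0.3202, -0.416, 0.228]
ee_rot: [-0.0, 0.959, 0.284, 0.0]
contact_force: [1.0, -0.7, -0.6]
width: 0.0514
```

Emit:
send_rows([
  {"dp": [0.19,0.28,0],"rotation": [0,0,0.08]},
  {"dp": [0.38,0.56,0],"rotation": [0,0,0.16]},
  {"dp": [0.57,0.835,0],"rotation": [0,0,0.245]},
])

```text
clock: 1.5
position: [0.389, -0.315, 0.2284]
ee_rot: [0.0, 0.94, 0.343, 0.0]
contact_force: [0.7, 0.1, 0.4]
width: 0.04
```

Emit:
send_rows([
  {"dp": [0.19,0.28,0],"rotation": [0,0,0.08]},
  {"dp": [0.38,0.56,0],"rotation": [0,0,0.16]},
  {"dp": [0.57,0.835,0],"rotation": [0,0,0.245]},
])

```text
clock: 1.75
position: [0.4575, -0.2146, 0.2285]
ee_rot: [0.0, 0.917, 0.4, 0.0]
contact_force: [0.6, -0.6, -0.5]
width: 0.0398
```

Emit:
send_rows([
  {"dp": [0.19,0.28,0],"rotation": [0,0,0.08]},
  {"dp": [0.38,0.56,0],"rotation": [0,0,0.16]},
  {"dp": [0.57,0.835,0],"rotation": [0,0,0.245]},
  {"dp": [0.57,0.835,0],"rotation": [0,0,0.245]},
  {"dp": [0.57,0.835,0],"rotation": [0,0,0.245]},
])

```text
clock: 2.17
position: [0.526, -0.1145, 0.2281]
ee_rot: [0.0, 0.89, 0.456, -0.0]
contact_force: [-0.1, -0.7, -0.5]
width: 0.0405
```

Emit:
send_rows([
  {"dp": [-0.008,-0.014,-0.2],"rotation": [0,0,0]},
  {"dp": [-0.008,-0.014,-0.44],"rotation": [0,0,0]},
  {"dp": [-0.008,-0.014,-0.44],"rotation": [0,0,0]},
  {"dp": [-0.008,-0.014,-0.44],"rotation": [0,0,0]},
])

```text
clock: 2.5
position: [0.5225, -0.1188, 0.1745]
ee_rot: [-0.001, 0.891, 0.453, -0.001]
contact_force: [0.3, -0.7, 0.6]
width: 0.0404
```

```bash
python3 - <<'E'
from h import *
out=[]
for n,(x0,y0,x1,y1) in {'top':(190,150,290,250),'side':(210,140,330,260)}.items():
    d=shot(n,n+'1.png'); im=cv2.imread(f'pics/{n}1.png')[y0:y1,x0:x1]; out.append(cv2.resize(im,(400,400)))
cv2.imwrite('pics/m1.png',np.hstack(out)); print(monitor.get_state()['position'])
E
```

```text
[ 0.52466101 -0.11921993  0.17678726]
```

View pics/m1.png

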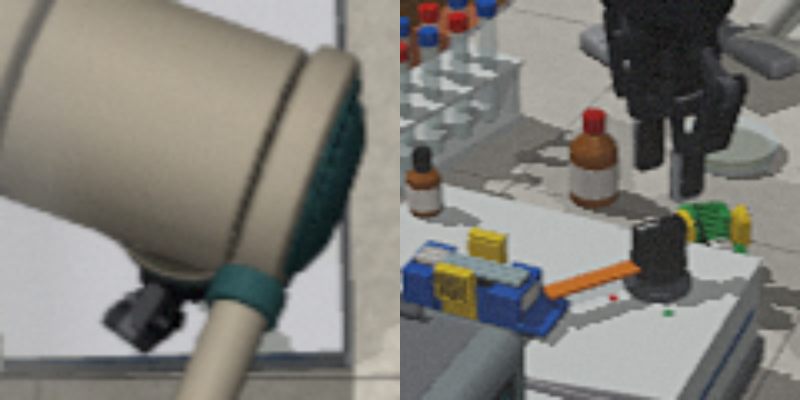

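```bash
python3 - <<'E'
from h import *
p=[]
for i in range(6):
    d=eyes.get_image('side'); s=monitor.get_state(); p.append(s['position'])
print(np.round(p,4),np.mean(p,0).round(4))
W=cloud(d); print(proj(d,[[.5246,-.118,.157],[.525,-.1165,.15]]))
m=(abs(W[...,0]-.525)<.06)&(abs(W[...,1]+.117)<.06)&(W[...,2]>.153)&(W[...,2]<.18)
P=W[m]; a=np.array([.81,-.59]); b=np.array([.59,.81]); q=(P[:,:2]-[.5246,-.118])
print(len(P),P.min(0),P.max(0))
for P_ in sorted(zip((q@a).round(3),(q@b).round(3),P[:,2].round(3)))[::6]: print(*P_)
E
```

```text
[[ 0.525  -0.1191  0.1771]
 [ 0.5251 -0.119   0.1772]
 [ 0.5251 -0.1188  0.1771]
 [ 0.5249 -0.1186  0.1769]
 [ 0.5248 -0.1184  0.1766]
 [ 0.5246 -0.1183  0.1764]] [ 0.5249 -0.1187  0.1769]
[[288.50057802 203.62723917]
 [287.97729713 206.57771539]]Traceback (most recent call last):
  File "<stdin>", line 9, in <module>
    return umr_minimum(a, axis, None, out, keepdims, initial, where)
ValueError: zero-size array to reduction operation minimum which has no identity
```

```bash
python3 - <<'E'
from h import *
d=eyes.get_image('side');W=cloud(d)
for v in range(165,204,3):
    print(v,[tuple(W[v,u].round(3)) for u in range(280,304,4)])
E
```

```text
165 [(np.float64(0.546), np.float64(-0.115), np.float64(0.249)), (np.float64(0.54), np.float64(-0.123), np.float64(0.247)), (np.float64(0.52), np.float64(-0.095), np.float64(0.264)), (np.float64(0.513), np.float64(-0.098), np.float64(0.264)), (np.float64(0.504), np.float64(-0.097), np.float64(0.266)), (np.float64(0.498), np.float64(-0.107), np.float64(0.263))]
168 [(np.float64(0.549), np.float64(-0.122), np.float64(0.238)), (np.float64(0.546), np.float64(-0.138), np.float64(0.232)), (np.float64(0.521), np.float64(-0.096), np.float64(0.256)), (np.float64(0.511), np.float64(-0.094), np.float64(0.26)), (np.float64(0.67), np.float64(-0.554), np.float64(0.016)), (np.float64(0.488), np.float64(-0.079), np.float64(0.271))]
171 [(np.float64(0.549), np.float64(-0.123), np.float64(0.231)), (np.float64(0.543), np.float64(-0.131), np.float64(0.228)), (np.float64(0.52), np.float64(-0.095), np.float64(0.25)), (np.float64(0.51), np.float64(-0.093), np.float64(0.253)), (np.float64(0.504), np.float64(-0.101), np.float64(0.251)), (np.float64(0.488), np.float64(-0.079), np.float64(0.265))]
174 [(np.flo
[... 2907 characters left out ...]
1), np.float64(-0.376), np.float64(0.001)), (np.float64(0.641), np.float64(-0.383), np.float64(0.0)), (np.float64(0.63), np.float64(-0.387), np.float64(0.001)), (np.float64(0.509), np.float64(-0.096), np.float64(0.187)), (np.float64(0.5), np.float64(-0.098), np.float64(0.189)), (np.float64(0.597), np.float64(-0.4), np.float64(0.003))]
201 [(np.float64(0.646), np.float64(-0.364), np.float64(-0.001)), (np.float64(0.634), np.float64(-0.367), np.float64(0.0)), (np.float64(0.626), np.float64(-0.377), np.float64(-0.003)), (np.float64(0.612), np.float64(-0.375), np.float64(0.002)), (np.float64(0.571), np.float64(-0.294), np.float64(0.056)), (np.float64(0.56), np.float64(-0.295), np.float64(0.059))]
```

Emit:
send_rows([
  {"dp": [0.003,0.012,-0.12],"rotation": [0,0,0]},
  {"dp": [0.003,0.012,-0.24],"rotation": [0,0,0]},
  {"dp": [0.003,0.012,-0.24],"rotation": [0,0,0]},
  {"dp": [0.003,0.012,-0.24],"rotation": [0,0,0]},
])

```text
clock: 3.28
position: [0.5241, -0.1163, 0.1463]
ee_rot: [-0.001, 0.891, 0.454, -0.001]
contact_force: [-0.3, 0.1, -0.2]
width: 0.04
```

```bash
python3 - <<'E'
from h import *
n,(x0,y0,x1,y1)='side',(210,140,330,260)
d=shot(n,n+'2.png'); im=cv2.imread(f'pics/{n}2.png')[y0:y1,x0:x1]; im=cv2.resize(im,(600,600))
for p,c in (([.525,-.1165,.15],(0,0,255)),([.525,-.1165,.127],(0,255,0))):
    q=(proj(d,p)[0]-[x0,y0]+.5)*5; cv2.circle(im,tuple(int(i) for i in q),3,c,-1)
cv2.imwrite('pics/m2.png',im); print(monitor.get_state())
E
```

```text
{'clock': 3.3333, 'qpos': array([-3.47961216e-01,  2.79146556e-01,  1.71350629e+00, -7.92226209e-05,
        1.14865221e+00,  2.79925946e-01]), 'qd': array([-0.00040594, -0.00762585, -0.01534127,  0.00067865, -0.005254  ,
        0.00094064]), 'effort': array([ 1.66900386e-02, -3.87920523e+01, -2.15868974e+01, -1.13266210e-04,
        5.06194972e-02, -5.04310663e-05]), 'position': array([ 0.52477019, -0.11654848,  0.14699871]), 'ee_rot': array([1.29752182e-04, 8.90901206e-01, 4.54197115e-01, 7.17605661e-05]), 'contact_force': array([-0.03602067,  0.11387214, -0.43016478]), 'moment': array([-0.01508219, -0.0157547 ,  0.02919954]), 'width': 0.040131286923435754}
```

View pics/m2.png

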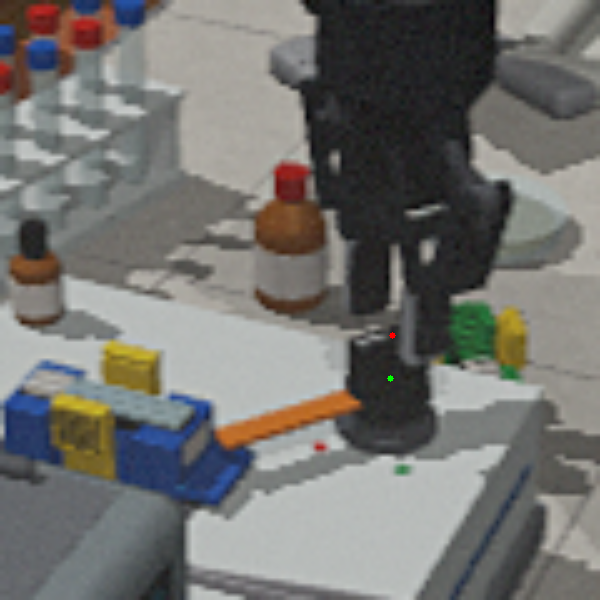

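Emit:
send_rows([
  {"dp": [0,0,0],"rotation": [0,0,0]},
  {"dp": [0,0,0],"rotation": [0,0,0]},
  {"dp": [0,0,0],"rotation": [0,0,0]},
  {"dp": [0,0,0],"rotation": [0,0,0]},
], fingers=0.45)

```text
clock: 3.67
position: [0.5248, -0.1166, 0.1472]
ee_rot: [0.0, 0.891, 0.454, 0.0]
contact_force: [-0.3, -1.2, -0.9]
width: 0.0237
```

```bash
python3 - <<'E'
from h import *
n,(x0,y0,x1,y1)='side',(240,170,320,250)
d=shot(n,n+'3.png'); im=cv2.imread(f'pics/{n}3.png')[y0:y1,x0:x1]; im=cv2.resize(im,(600,600))
im=cv2.convertScaleAbs(im,alpha=1.8,beta=10)
cv2.imwrite('pics/m3.png',im); W=cloud(d)
for v in range(195,222,2): print(v,[tuple(float(x) for x in W[v,u].round(3)) for u in range(280,300,3)])
E
```

```text
195 [(0.659, -0.395, 0.0), (0.538, -0.117, 0.176), (0.534, -0.124, 0.174), (0.515, -0.094, 0.194), (0.509, -0.095, 0.195), (0.497, -0.083, 0.204), (0.49, -0.081, 0.207)]
197 [(0.655, -0.384, -0.0), (0.538, -0.116, 0.172), (0.533, -0.124, 0.169), (0.517, -0.099, 0.186), (0.51, -0.1, 0.188), (0.498, -0.085, 0.198), (0.493, -0.091, 0.196)]
199 [(0.65, -0.374, -0.0), (0.538, -0.118, 0.166), (0.533, -0.123, 0.164), (0.516, -0.096, 0.183), (0.51, -0.099, 0.183), (0.505, -0.106, 0.18), (0.601, -0.396, 0.0)]
201 [(0.645, -0.362, 0.0), (0.537, -0.116, 0.162), (0.535, -0.128, 0.156), (0.516, -0.097, 0.177), (0.509, -0.098, 0.179), (0.504, -0.102, 0.178), (0.566, -0.296, 0.057)]
203 [(0.641, -0.353, -0.001), (0.538, -0.12, 0.154), (0.533, -0.124, 0.153), (0.516, -0.099, 0.171), (0.509, -0.098, 0.173), (0.504, -0.103, 0.172), (0.561, -0.283, 0.058)]
205 [(0.636, -0.342, 0.0), (0.63, -0.349, -0.002), (0.621, -0.35, -0.0), (0.517, -0.1, 0.165), (0.509, -0.098, 0.168), (0.505, -0.106, 0.166), (0.56, -0.282, 0.053)]
207 [(0.633, -0.333, -0.001), (0.534, -0.11, 0.15), (0.528, -0.113, 0.15), (0.517, -
[... 577 characters left out ...]
0.521, -0.174, 0.101)]
215 [(0.538, -0.103, 0.132), (0.529, -0.098, 0.137), (0.526, -0.11, 0.131), (0.519, -0.109, 0.133), (0.515, -0.119, 0.129), (0.511, -0.127, 0.125), (0.518, -0.167, 0.1)]
217 [(0.538, -0.104, 0.126), (0.531, -0.103, 0.129), (0.526, -0.108, 0.127), (0.52, -0.113, 0.125), (0.515, -0.118, 0.124), (0.509, -0.121, 0.124), (0.515, -0.16, 0.099)]
219 [(0.537, -0.1, 0.123), (0.53, -0.1, 0.125), (0.524, -0.105, 0.124), (0.517, -0.104, 0.126), (0.512, -0.11, 0.124), (0.506, -0.115, 0.123), (0.511, -0.15, 0.101)]
221 [(0.535, -0.096, 0.121), (0.528, -0.097, 0.122), (0.521, -0.098, 0.123), (0.515, -0.1, 0.124), (0.509, -0.104, 0.123), (0.507, -0.116, 0.117), (0.508, -0.142, 0.101)]
```

View pics/m3.png

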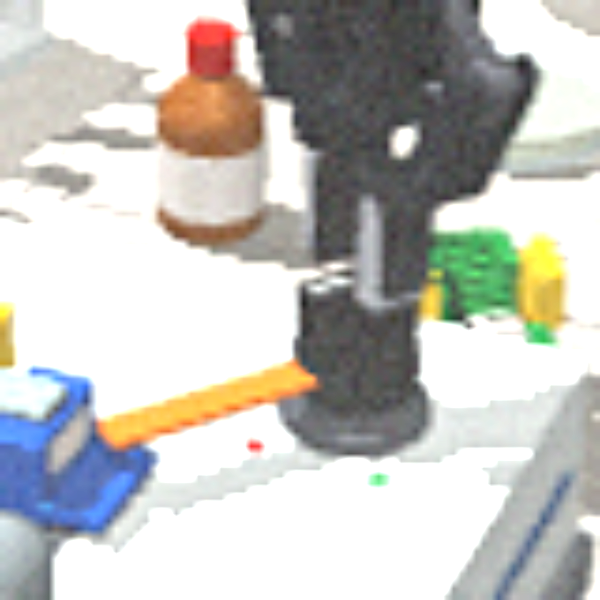

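Emit:
send_rows([
  {"dp": [0,0,-0.035],"rotation": [0,0,0]},
  {"dp": [0,0,-0.07],"rotation": [0,0,0]},
  {"dp": [0,0,-0.07],"rotation": [0,0,0]},
  {"dp": [0,0,-0.07],"rotation": [0,0,0]},
])

```text
clock: 4.05
position: [0.5242, -0.1164, 0.1377]
ee_rot: [-0.0, 0.891, 0.454, -0.0]
contact_force: [-0.2, -0.4, -0.3]
width: 0.0235
```

Emit:
send_rows([
  {"dp": [0,0,-0.03],"rotation": [0,0,0]},
  {"dp": [0,0,-0.03],"rotation": [0,0,0]},
  {"dp": [0,0,-0.03],"rotation": [0,0,0]},
])

```text
clock: 4.3
position: [0.5244, -0.1165, 0.1344]
ee_rot: [-0.0, 0.891, 0.454, -0.0]
contact_force: [0.5, -0.9, 1.3]
width: 0.0233
```

Emit:
send_rows([
  {"dp": [0,0,-0.035],"rotation": [0,0,0]},
  {"dp": [0,0,-0.035],"rotation": [0,0,0]},
  {"dp": [0,0,-0.035],"rotation": [0,0,0]},
])

```text
clock: 4.55
position: [0.5243, -0.1164, 0.1301]
ee_rot: [-0.0, 0.891, 0.454, -0.0]
contact_force: [-0.1, -0.2, -0.3]
width: 0.0233
```

```bash
python3 - <<'E'
from h import *
n,(x0,y0,x1,y1)='side',(240,170,320,250)
d=shot(n,n+'4.png'); im=cv2.imread(f'pics/{n}4.png')[y0:y1,x0:x1]; im=cv2.resize(im,(600,600))
im=cv2.convertScaleAbs(im,alpha=1.8,beta=10)
cv2.imwrite('pics/m4.png',im); W=cloud(d)
for v in range(199,224,2): print(v,[tuple(float(x) for x in W[v,u].round(3)) for u in range(280,300,3)])
print(monitor.get_state()['contact_force'])
E
```

```text
199 [(0.65, -0.374, -0.001), (0.539, -0.119, 0.165), (0.534, -0.125, 0.163), (0.515, -0.095, 0.184), (0.508, -0.095, 0.186), (0.497, -0.084, 0.194), (0.489, -0.08, 0.199)]
201 [(0.646, -0.364, -0.001), (0.538, -0.118, 0.16), (0.533, -0.124, 0.158), (0.514, -0.093, 0.18), (0.508, -0.095, 0.18), (0.496, -0.081, 0.191), (0.49, -0.083, 0.191)]
203 [(0.641, -0.352, 0.0), (0.538, -0.119, 0.154), (0.534, -0.127, 0.151), (0.515, -0.095, 0.174), (0.508, -0.096, 0.175), (0.497, -0.085, 0.184), (0.493, -0.091, 0.182)]
205 [(0.637, -0.344, -0.001), (0.537, -0.117, 0.151), (0.532, -0.123, 0.149), (0.516, -0.099, 0.166), (0.509, -0.099, 0.168), (0.496, -0.083, 0.18), (0.56, -0.281, 0.054)]
207 [(0.632, -0.332, 0.0), (0.535, -0.111, 0.149), (0.528, -0.112, 0.151), (0.515, -0.096, 0.163), (0.508, -0.096, 0.165), (0.503, -0.103, 0.162), (0.549, -0.251, 0.067)]
209 [(0.539, -0.105, 0.146), (0.53, -0.1, 0.151), (0.526, -0.106, 0.149), (0.516, -0.1, 0.155), (0.508, -0.097, 0.159), (0.503, -0.104, 0.157), (0.548, -0.248, 0.063)]
211 [(0.539, -0.103, 0.142), (0.53, -0.1, 0.147), (0.525, -0.106, 0.144), (0
[... 447 characters left out ...]
104, 0.126), (0.529, -0.098, 0.132), (0.525, -0.106, 0.128), (0.515, -0.099, 0.135), (0.51, -0.104, 0.134), (0.508, -0.12, 0.125), (0.515, -0.158, 0.1)]
219 [(0.537, -0.1, 0.123), (0.529, -0.1, 0.126), (0.524, -0.105, 0.124), (0.518, -0.109, 0.123), (0.511, -0.108, 0.125), (0.507, -0.116, 0.122), (0.512, -0.152, 0.099)]
221 [(0.534, -0.093, 0.123), (0.527, -0.095, 0.124), (0.522, -0.099, 0.123), (0.515, -0.101, 0.123), (0.51, -0.106, 0.122), (0.506, -0.116, 0.117), (0.509, -0.143, 0.1)]
223 [(0.54, -0.11, 0.105), (0.529, -0.099, 0.115), (0.521, -0.098, 0.118), (0.516, -0.102, 0.117), (0.509, -0.105, 0.117), (0.509, -0.123, 0.107), (0.505, -0.134, 0.101)]
[-1.12018857 -0.11131734  0.46653467]
```

View pics/m4.png

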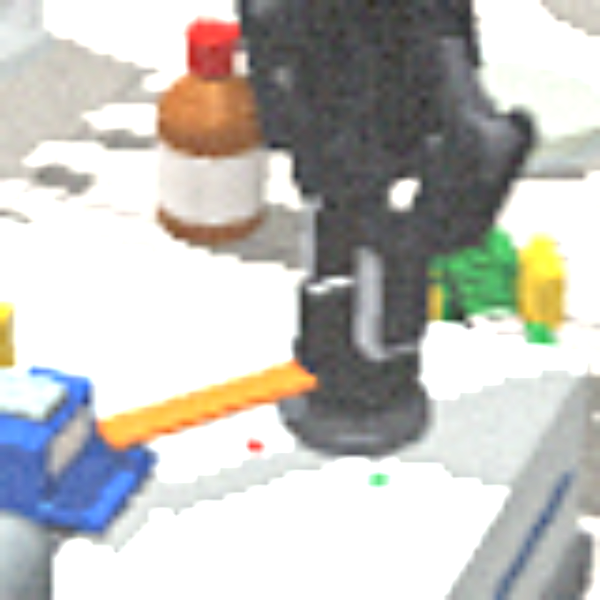

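Emit:
send_rows([
  {"dp": [0,0,-0.03],"rotation": [0,0,0]},
  {"dp": [0,0,-0.03],"rotation": [0,0,0]},
  {"dp": [0,0,-0.03],"rotation": [0,0,0]},
])

```text
clock: 4.85
position: [0.5244, -0.1165, 0.1266]
ee_rot: [-0.0, 0.891, 0.454, -0.0]
contact_force: [-0.1, -0.0, 0.1]
width: 0.0231
```

Emit:
send_rows([
  {"dp": [0,0,0],"rotation": [0,0,0]},
  {"dp": [0,0,0],"rotation": [0,0,0]},
  {"dp": [0,0,0],"rotation": [0,0,0]},
  {"dp": [0,0,0],"rotation": [0,0,0]},
], fingers=1, grip_force=60)

```text
clock: 5.18
position: [0.5256, -0.1173, 0.1271]
ee_rot: [0.001, 0.891, 0.454, 0.001]
contact_force: [4.0, -1.9, -0.8]
width: 0.013
```

Emit:
send_rows([
  {"dp": [0,0,-0.02],"rotation": [0,0,0]},
  {"dp": [0,0,-0.03],"rotation": [0,0,0]},
  {"dp": [0,0,-0.042],"rotation": [0,0,0]},
  {"dp": [0,0,-0.042],"rotation": [0,0,0]},
  {"dp": [0,0,-0.042],"rotation": [0,0,0]},
])

```text
clock: 5.6
position: [0.5256, -0.1173, 0.1229]
ee_rot: [0.001, 0.891, 0.454, 0.001]
contact_force: [1.8, -3.1, 6.3]
width: 0.0127
```

Emit:
send_rows([
  {"dp": [0,0,-0.01],"rotation": [0,0,0]},
  {"dp": [0,0,-0.01],"rotation": [0,0,0.1]},
  {"dp": [0,0,-0.01],"rotation": [0,0,0.25]},
  {"dp": [0,0,-0.01],"rotation": [0,0,0.4]},
  {"dp": [0,0,-0.01],"rotation": [0,0,0.4]},
  {"dp": [0,0,-0.01],"rotation": [0,0,0.4]},
])

```text
clock: 6.1
position: [0.5257, -0.1174, 0.1219]
ee_rot: [0.002, 0.841, 0.541, 0.001]
contact_force: [2.6, -3.2, 7.4]
width: 0.0124
```

```bash
python3 - <<'E'
from h import *
n,(x0,y0,x1,y1)='side',(210,170,310,250)
d=shot(n,n+'5.png'); im=cv2.imread(f'pics/{n}5.png')[y0:y1,x0:x1]; im=cv2.resize(im,(750,600))
cv2.imwrite('pics/m5.png',im); s=monitor.get_state(); print(s['contact_force'],s['moment'])
E
```

```text
[ 2.47991934 -3.3058899   6.55705921] [-0.5122183  -0.15312077  0.07192969]
```

View pics/m5.png

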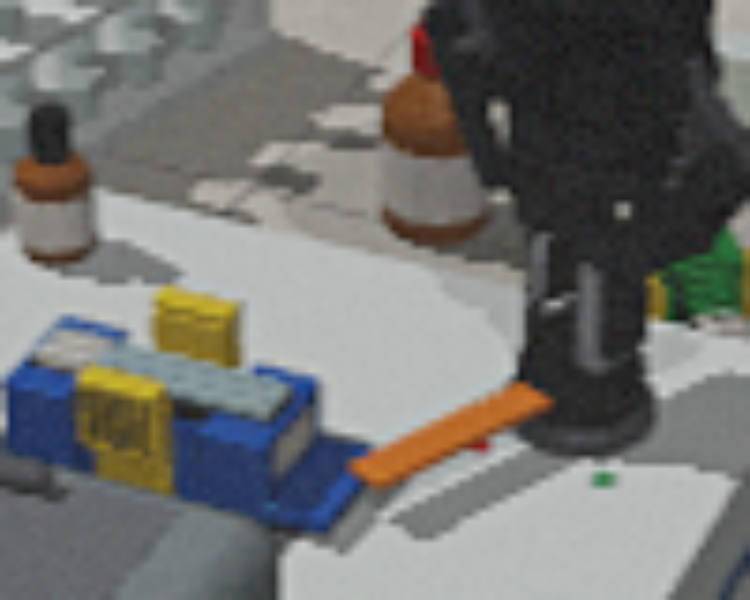

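The arm turned with the knob and has left the shelf. I'll continue the turn.

Emit:
send_rows([
  {"dp": [0,0,0],"rotation": [0,0,0.2]},
  {"dp": [0,0,0],"rotation": [0,0,0.4]},
  {"dp": [0,0,0],"rotation": [0,0,0.6]},
  {"dp": [0,0,0],"rotation": [0,0,0.8]},
  {"dp": [0,0,0],"rotation": [0,0,1.0]},
  {"dp": [0,0,0],"rotation": [0,0,1.0]},
])

```text
clock: 6.65
position: [0.5262, -0.1176, 0.1221]
ee_rot: [0.002, 0.68, 0.733, 0.001]
contact_force: [2.7, -3.3, 6.7]
width: 0.0124
```

Emit:
send_rows([
  {"dp": [0,0,0],"rotation": [0,0,0.2]},
  {"dp": [0,0,0],"rotation": [0,0,0.4]},
  {"dp": [0,0,0],"rotation": [0,0,0.6]},
  {"dp": [0,0,0],"rotation": [0,0,0.8]},
  {"dp": [0,0,0],"rotation": [0,0,1.0]},
  {"dp": [0,0,0],"rotation": [0,0,1.0]},
])

```text
clock: 7.15
position: [0.5266, -0.1176, 0.1222]
ee_rot: [0.003, 0.477, 0.879, 0.0]
contact_force: [3.0, -3.3, 7.5]
width: 0.0128
```

```bash
python3 - <<'E'
from h import *
n,(x0,y0,x1,y1)='side',(210,170,310,250)
d=shot(n,n+'6.png'); im=cv2.imread(f'pics/{n}6.png')[y0:y1,x0:x1]; im=cv2.resize(im,(750,600))
cv2.imwrite('pics/m6.png',im); s=monitor.get_state(); print(s['contact_force'],s['moment'],s['qpos'])
W=cloud(d);hsv=cv2.cvtColor(d['color'],cv2.COLOR_RGB2HSV).astype(int)
o=(hsv[...,0]>5)&(hsv[...,0]<18)&(hsv[...,1]>150)&(hsv[...,2]>120)&(W[...,2]<.135)&(W[...,2]>.1)&(W[...,0]<.62);P=W[o]
print(len(P),P.mean(0),np.degrees(np.arctan2(P[:,1].mean()+.1165,P[:,0].mean()-.525)))
E
```

```text
[ 2.88030621 -3.36563665  7.56104416] [-0.57491268 -0.43896654  0.0215765 ] [-3.48294847e-01  3.02404138e-01  1.74869979e+00 -5.89459853e-04
  1.08487025e+00 -9.20871317e-01]
97 [ 0.49678186 -0.0695165   0.11753938] 120.98889049366615
```

View pics/m6.png

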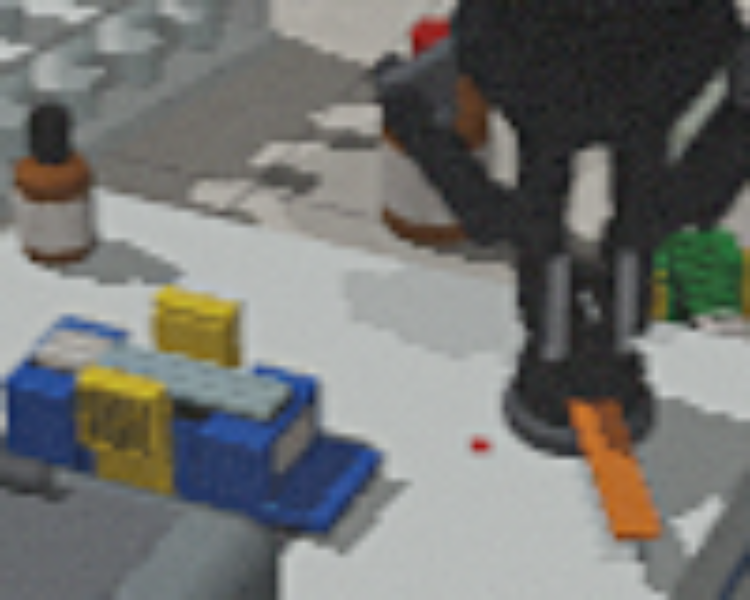

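The arm lies over the green dot, about 1.2 rad turned. I'll nudge it to the stop, let the knob up, then open.

Emit:
send_rows([
  {"dp": [0,0,0],"rotation": [0,0,0.1]},
  {"dp": [0,0,0],"rotation": [0,0,0.1]},
  {"dp": [0,0,0.02],"rotation": [0,0,0.1]},
  {"dp": [0,0,0.042],"rotation": [0,0,0.1]},
  {"dp": [0,0,0.042],"rotation": [0,0,0.1]},
])

```text
clock: 7.62
position: [0.5267, -0.1176, 0.1269]
ee_rot: [0.003, 0.457, 0.89, 0.0]
contact_force: [3.5, -3.0, 5.3]
width: 0.0127
```

Emit:
send_rows([
  {"dp": [0,0,0],"rotation": [0,0,0]},
  {"dp": [0,0,0],"rotation": [0,0,0]},
  {"dp": [0,0,0],"rotation": [0,0,0]},
  {"dp": [0,0,0],"rotation": [0,0,0]},
], fingers=0.35)

```text
clock: 7.95
position: [0.5232, -0.1157, 0.1248]
ee_rot: [-0.002, 0.457, 0.89, 0.0]
contact_force: [-0.4, -0.1, 0.6]
width: 0.0276
```

Emit:
send_rows([
  {"dp": [0,0,0.25],"rotation": [0,0,0]},
  {"dp": [0,0,0.5],"rotation": [0,0,0]},
  {"dp": [0,0,0.75],"rotation": [0,0,0]},
  {"dp": [0,0,0.75],"rotation": [0,0,0]},
])

```text
clock: 8.28
position: [0.5274, -0.1173, 0.2211]
ee_rot: [0.005, 0.457, 0.89, 0.001]
contact_force: [0.3, -0.3, 0.9]
width: 0.0276
```

```bash
python3 - <<'E'
from h import *
n,(x0,y0,x1,y1)='side',(210,170,310,250)
d=shot(n,n+'7.png'); im=cv2.imread(f'pics/{n}7.png')[y0:y1,x0:x1]; im=cv2.resize(im,(750,600))
cv2.imwrite('pics/m7.png',im); s=monitor.get_state(); print(s['contact_force'],s['qpos'])
W=cloud(d);hsv=cv2.cvtColor(d['color'],cv2.COLOR_RGB2HSV).astype(int)
o=(hsv[...,0]>5)&(hsv[...,0]<18)&(hsv[...,1]>150)&(hsv[...,2]>120)&(W[...,2]<.135)&(W[...,2]>.1)&(W[...,0]<.62);P=W[o]
print(len(P),P.mean(0),np.median(P,0),np.degrees(np.arctan2(P[:,1].mean()+.1165,P[:,0].mean()-.525)))
m=(W[...,0]>.48)&(W[...,0]<.57)&(W[...,1]>-.16)&(W[...,1]<-.07)&(W[...,2]>.14)&(W[...,2]<.158);print(np.median(W[m],0))
E
```

```text
[-0.49797512  0.31071296  0.12776828] [-3.47966902e-01  2.24133833e-01  1.60150157e+00  3.78978652e-04
  1.31011083e+00 -9.70191697e-01]
119 [ 0.49569831 -0.07308746  0.12203142] [ 0.49568742 -0.07335469  0.12277449] 124.01773908934932
[ 0.52385642 -0.11089457  0.1487907 ]
```

View pics/m7.png

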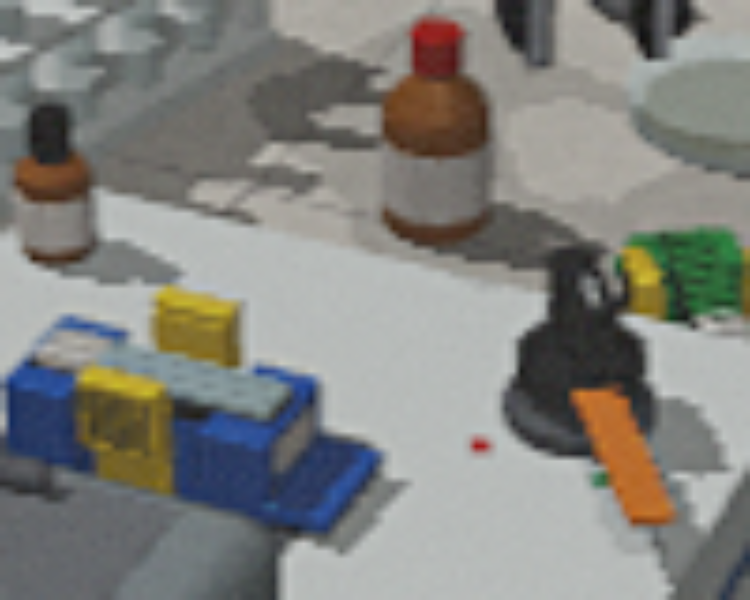

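Emit:
send_rows([
  {"dp": [0.1,0.08,0],"rotation": [0,0,0.2]},
  {"dp": [0.2,0.16,0],"rotation": [0,0,0.4]},
  {"dp": [0.3,0.24,0],"rotation": [0,0,0.6]},
  {"dp": [0.4,0.3,0],"rotation": [0,0,0.8]},
  {"dp": [0.427,0.317,0],"rotation": [0,0,0.97]},
], fingers=-0.79, grip_force=25)

```text
clock: 8.75
position: [0.5762, -0.077, 0.2137]
ee_rot: [-0.001, 0.227, 0.974, 0.001]
contact_force: [-0.6, 0.1, 0.7]
width: 0.0762
```

Emit:
send_rows([
  {"dp": [0.1,0.08,0],"rotation": [0,0,0.2]},
  {"dp": [0.2,0.16,0],"rotation": [0,0,0.4]},
  {"dp": [0.3,0.24,0],"rotation": [0,0,0.6]},
  {"dp": [0.4,0.3,0],"rotation": [0,0,0.8]},
  {"dp": [0.427,0.317,-0.2],"rotation": [0,0,0.965]},
  {"dp": [0.427,0.317,-0.4],"rotation": [0,0,0.965]},
  {"dp": [0.427,0.317,-0.4],"rotation": [0,0,0.965]},
  {"dp": [0.427,0.317,-0.4],"rotation": [0,0,0.965]},
])

```text
clock: 9.42
position: [0.625, -0.04, 0.165]
ee_rot: [-0.003, -0.009, 1.0, 0.001]
contact_force: [0.1, -0.2, 1.0]
width: 0.077
```

```bash
python3 - <<'E'
from h import *
n,(x0,y0,x1,y1)='side',(190,160,290,240)
d=shot(n,n+'8.png'); im=cv2.imread(f'pics/{n}8.png')[y0:y1,x0:x1]; im=cv2.resize(im,(750,600))
im=cv2.convertScaleAbs(im,alpha=1.4,beta=10)
cv2.imwrite('pics/m8.png',im); s=monitor.get_state(); print(s['contact_force'],s['position'],s['qpos'],s['width'])
W=cloud(d)
m=(abs(W[...,0]-.628)<.03)&(abs(W[...,1]+.04)<.08)&(W[...,2]>.15)&(W[...,2]<.25)
vs,us=np.where(m)
P=W[m]
for s in(-1,1):
    q=P[(P[:,1]+.04)*s>0]
    i=np.argsort(q[:,2])[:12]; print(q[i].round(3))
E
```

```text
[-0.13468124 -0.36301196  0.81553521] [ 0.62630732 -0.04033867  0.16681152] [-1.75188832e-01  3.93059820e-01  1.48274666e+00  1.15214839e-04
  1.26839595e+00 -1.76446420e+00] 0.07655724600883346
[[ 0.624 -0.081  0.177]
 [ 0.621 -0.081  0.177]
 [ 0.619 -0.081  0.178]
 [ 0.632 -0.078  0.178]
 [ 0.63  -0.079  0.178]
 [ 0.624 -0.082  0.179]
 [ 0.628 -0.079  0.179]
 [ 0.633 -0.08   0.18 ]
 [ 0.635 -0.079  0.18 ]
 [ 0.615 -0.083  0.18 ]
 [ 0.617 -0.082  0.18 ]
 [ 0.621 -0.08   0.181]]
[[0.631 0.004 0.179]
 [0.62  0.003 0.179]
 [0.627 0.003 0.179]
 [0.621 0.004 0.179]
 [0.628 0.004 0.179]
 [0.625 0.002 0.179]
 [0.623 0.006 0.18 ]
 [0.617 0.004 0.18 ]
 [0.615 0.003 0.18 ]
 [0.633 0.004 0.181]
 [0.614 0.001 0.181]
 [0.616 0.004 0.183]]
```

View pics/m8.png

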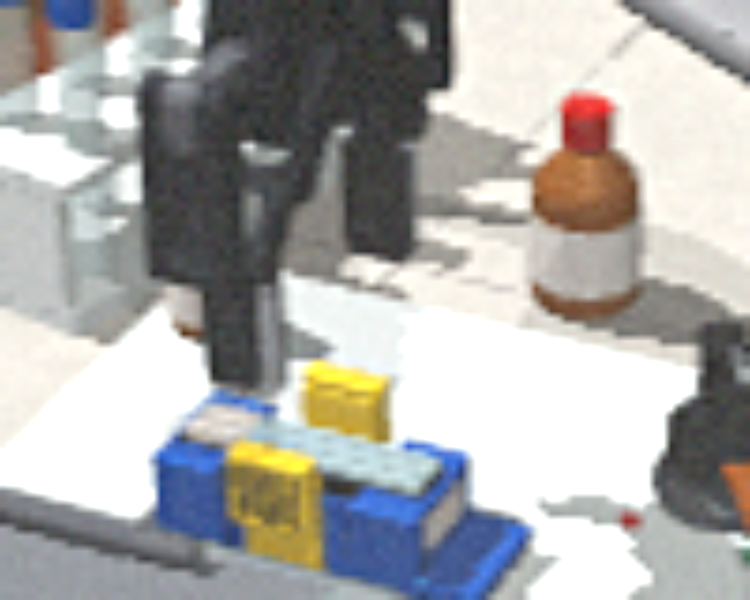

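Emit:
send_rows([
  {"dp": [0.012,0.003,-0.12],"rotation": [0,0,0]},
  {"dp": [0.012,0.003,-0.24],"rotation": [0,0,0]},
  {"dp": [0.012,0.003,-0.33],"rotation": [0,0,0]},
  {"dp": [0.012,0.003,-0.33],"rotation": [0,0,0]},
])

```text
clock: 9.8
position: [0.6273, -0.0401, 0.1268]
ee_rot: [-0.001, -0.009, 1.0, 0.0]
contact_force: [0.0, 1.3, -1.0]
width: 0.0765
```

Emit:
send_rows([
  {"dp": [0,0,-0.06],"rotation": [0,0,0]},
  {"dp": [0,0,-0.12],"rotation": [0,0,0]},
  {"dp": [0,0,-0.12],"rotation": [0,0,0]},
  {"dp": [0,0,-0.12],"rotation": [0,0,0]},
])

```text
clock: 10.13
position: [0.6284, -0.0401, 0.1136]
ee_rot: [-0.0, -0.009, 1.0, 0.0]
contact_force: [-0.3, -0.7, -0.7]
width: 0.0761
```

```bash
python3 - <<'E'
from h import *
n,(x0,y0,x1,y1)='side',(190,160,290,240)
d=shot(n,n+'9.png'); im=cv2.imread(f'pics/{n}9.png')[y0:y1,x0:x1]; im=cv2.resize(im,(750,600))
im=cv2.convertScaleAbs(im,alpha=1.4,beta=10)
cv2.imwrite('pics/m9.png',im); s=monitor.get_state(); print(s['contact_force'],s['position'],s['width'])
W=cloud(d)
for v in range(198,216,2): print(v,[tuple(float(x) for x in W[v,u].round(3)) for u in range(215,252,3)])
E
```

```text
[ 0.30042555 -0.05025903 -0.19631621] [ 0.62865749 -0.04014424  0.11388347] 0.07616048477502604
198 [(0.623, 0.029, 0.225), (0.617, 0.028, 0.226), (0.613, 0.023, 0.225), (0.626, -0.011, 0.203), (0.618, -0.01, 0.206), (0.613, -0.012, 0.206), (0.61, -0.02, 0.202), (0.636, -0.08, 0.164), (0.629, -0.082, 0.165), (0.623, -0.084, 0.165), (0.618, -0.088, 0.164), (0.739, -0.34, -0.001), (0.731, -0.344, -0.001)]
200 [(0.624, 0.027, 0.219), (0.618, 0.026, 0.221), (0.614, 0.022, 0.219), (0.632, -0.02, 0.192), (0.622, -0.016, 0.197), (0.612, -0.01, 0.202), (0.61, -0.02, 0.197), (0.635, -0.078, 0.16), (0.628, -0.078, 0.161), (0.622, -0.082, 0.161), (0.664, -0.176, 0.1), (0.732, -0.327, 0.001), (0.726, -0.334, -0.002)]
202 [(0.624, 0.028, 0.215), (0.618, 0.026, 0.216), (0.614, 0.021, 0.214), (0.705, -0.144, 0.101), (0.7, -0.149, 0.099), (0.611, -0.009, 0.199), (0.687, -0.156, 0.099), (0.635, -0.078, 0.155), (0.628, -0.078, 0.157), (0.621, -0.08, 0.157), (0.66, -0.169, 0.099), (0.652, -0.169, 0.101), (0.647, -0.175, 0.099)]
204 [(0.627, 0.024, 0.208), (0.618, 0.027, 0.212), (0.615, 0.02, 0.209), (0
[... 1067 characters left out ...]
(0.622, -0.08, 0.136), (0.642, -0.133, 0.1), (0.635, -0.135, 0.101), (0.629, -0.14, 0.1)]
212 [(0.638, 0.008, 0.177), (0.618, 0.029, 0.194), (0.613, 0.026, 0.194), (0.617, 0.008, 0.182), (0.615, -0.002, 0.177), (0.671, -0.11, 0.1), (0.633, -0.059, 0.14), (0.626, -0.06, 0.141), (0.618, -0.058, 0.144), (0.616, -0.069, 0.138), (0.639, -0.128, 0.098), (0.633, -0.13, 0.099), (0.625, -0.132, 0.1)]
214 [(0.628, 0.024, 0.183), (0.62, 0.027, 0.188), (0.614, 0.025, 0.188), (0.618, 0.006, 0.176), (0.616, -0.002, 0.172), (0.667, -0.103, 0.099), (0.633, -0.057, 0.136), (0.626, -0.06, 0.136), (0.619, -0.061, 0.137), (0.615, -0.067, 0.134), (0.633, -0.115, 0.102), (0.627, -0.12, 0.1), (0.622, -0.124, 0.1)]
```

View pics/m9.png

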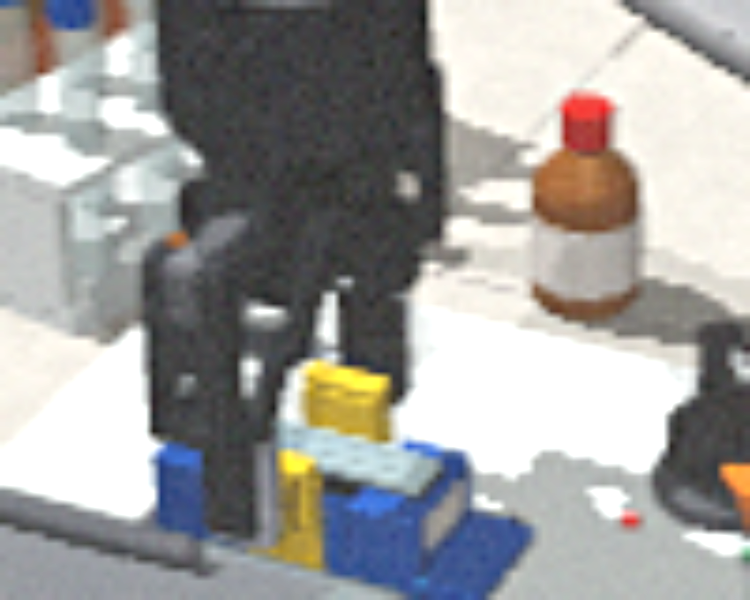

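Emit:
send_rows([
  {"dp": [0,0,0],"rotation": [0,0,0]},
  {"dp": [0,0,0],"rotation": [0,0,0]},
  {"dp": [0,0,0],"rotation": [0,0,0]},
  {"dp": [0,0,0],"rotation": [0,0,0]},
  {"dp": [0,0,0],"rotation": [0,0,0]},
  {"dp": [0,0,0],"rotation": [0,0,0]},
], fingers=1, grip_force=30)

```text
clock: 10.68
position: [0.6293, -0.0406, 0.116]
ee_rot: [0.001, -0.009, 1.0, -0.001]
contact_force: [-2.5, -1.4, 8.3]
width: 0.0392
```

```bash
python3 - <<'E'
from h import *
n,(x0,y0,x1,y1)='side',(190,160,290,240)
d=shot(n,n+'10.png'); im=cv2.imread(f'pics/{n}10.png')[y0:y1,x0:x1]; im=cv2.resize(im,(750,600))
im=cv2.convertScaleAbs(im,alpha=1.4,beta=10)
cv2.imwrite('pics/m10.png',im); s=monitor.get_state(); print(s['contact_force'],s['moment'],s['position'],s['width'])
E
```

```text
[-2.09689467 -0.57510307  8.46461997] [-0.10460983  0.26067173 -0.02235655] [ 0.62928803 -0.04060333  0.11598367] 0.03925617051868338
```

View pics/m10.png

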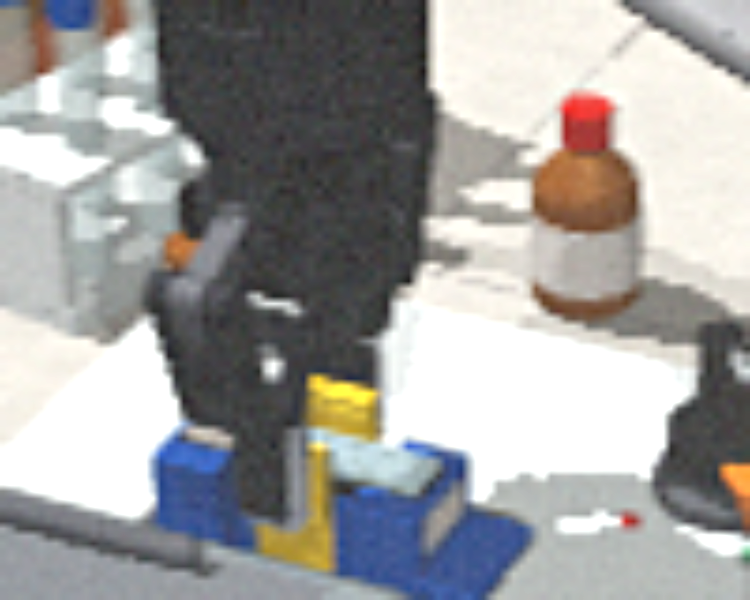

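Emit:
send_rows([
  {"dp": [0,0,0.015],"rotation": [0,0,0]},
  {"dp": [0,0,0.03],"rotation": [0,0,0]},
  {"dp": [0,0,0.04],"rotation": [0,0,0]},
  {"dp": [0,0,0.04],"rotation": [0,0,0]},
])

```text
clock: 11.07
position: [0.6284, -0.04, 0.1183]
ee_rot: [-0.0, -0.009, 1.0, 0.0]
contact_force: [0.4, 0.6, -2.1]
width: 0.0389
```

Emit:
send_rows([
  {"dp": [0,0,0.03],"rotation": [0,0,0]},
  {"dp": [0,0,0.06],"rotation": [0,0,0]},
  {"dp": [0,0,0.1],"rotation": [0,0,0]},
  {"dp": [0,0,0.1],"rotation": [0,0,0]},
])

```text
clock: 11.4
position: [0.6292, -0.0402, 0.1316]
ee_rot: [0.001, -0.009, 1.0, -0.0]
contact_force: [-0.1, 0.0, -1.2]
width: 0.0387
```

```bash
python3 - <<'E'
from h import *
n,(x0,y0,x1,y1)='side',(190,160,290,240)
d=shot(n,n+'11.png'); im=cv2.imread(f'pics/{n}11.png')[y0:y1,x0:x1]; im=cv2.resize(im,(750,600))
im=cv2.convertScaleAbs(im,alpha=1.4,beta=10)
cv2.imwrite('pics/m11.png',im); s=monitor.get_state(); print(s['contact_force'],s['moment'],s['position'],s['width'])
E
```

```text
[ 0.29405173 -0.27077267 -0.91758726] [0.00326749 0.010406   0.01661971] [ 0.62906016 -0.04018794  0.13123415] 0.03902005406708911
```

View pics/m11.png

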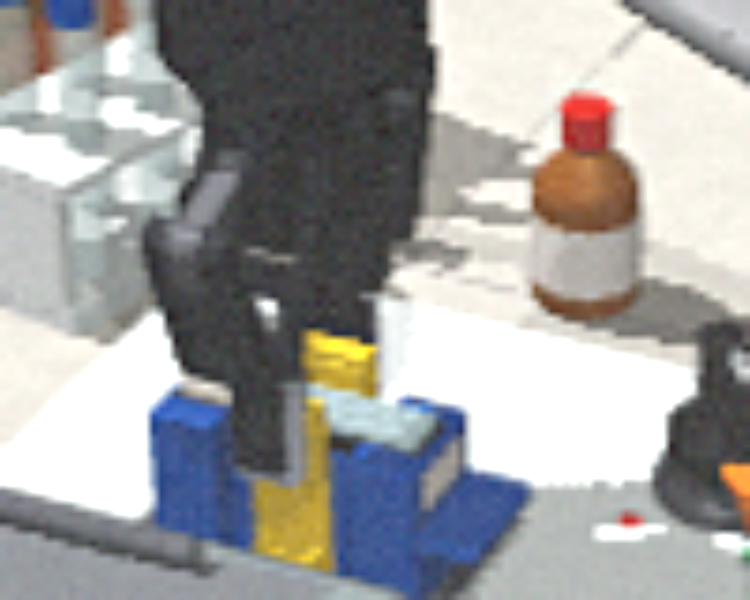

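Cassette is rising level with the fingers, and the wrist reads roughly its own weight. I'll lift the remaining ~83 mm.

Emit:
send_rows([
  {"dp": [0,0,0.07],"rotation": [0,0,0]},
  {"dp": [0,0,0.14],"rotation": [0,0,0]},
  {"dp": [0,0,0.21],"rotation": [0,0,0]},
  {"dp": [0,0,0.28],"rotation": [0,0,0]},
  {"dp": [0,0,0.35],"rotation": [0,0,0]},
  {"dp": [0,0,0.42],"rotation": [0,0,0]},
  {"dp": [0,0,0.49],"rotation": [0,0,0]},
  {"dp": [0,0,0.56],"rotation": [0,0,0]},
  {"dp": [0,0,0.63],"rotation": [0,0,0]},
  {"dp": [0,0,0.67],"rotation": [0,0,0]},
  {"dp": [0,0,0.69],"rotation": [0,0,0]},
  {"dp": [0,0,0.69],"rotation": [0,0,0]},
])

```text
clock: 12.45
position: [0.6288, -0.0401, 0.2139]
ee_rot: [0.001, -0.009, 1.0, -0.0]
contact_force: [-0.1, -0.3, -1.9]
width: 0.0386
```

Emit:
send_rows([
  {"dp": [0,0,0],"rotation": [0,0,0]},
  {"dp": [0,0,0],"rotation": [0,0,0]},
  {"dp": [0,0,0],"rotation": [0,0,0]},
  {"dp": [0,0,0],"rotation": [0,0,0]},
])

```text
clock: 12.78
position: [0.6282, -0.0401, 0.2127]
ee_rot: [-0.0, -0.009, 1.0, 0.0]
contact_force: [-0.2, 0.3, -1.9]
width: 0.0391
```

```bash
python3 - <<'E'
from h import *
n,(x0,y0,x1,y1)='side',(190,130,330,242)
d=shot(n,n+'12.png'); im=cv2.imread(f'pics/{n}12.png')[y0:y1,x0:x1]; im=cv2.resize(im,(750,600))
im=cv2.convertScaleAbs(im,alpha=1.4,beta=10)
cv2.imwrite('pics/m12.png',im); s=monitor.get_state(); print(s['contact_force'],s['moment'],s['position'],s['width'],s['clock'])
W=cloud(d);hsv=cv2.cvtColor(d['color'],cv2.COLOR_RGB2HSV).astype(int)
R=(abs(W[...,0]-.62)<.1)&(abs(W[...,1]+.04)<.09)&(W[...,2]>.1)
for nm,m in (('blue',(hsv[...,0]>100)&(hsv[...,0]<130)&(hsv[...,1]>150)),('yel',(hsv[...,0]>22)&(hsv[...,0]<34)&(hsv[...,1]>150)),('or',(hsv[...,0]>5)&(hsv[...,0]<18)&(hsv[...,1]>150))):
    R2=R if nm!='or' else (W[...,0]<.62)&(W[...,0]>.4)&(abs(W[...,1]+.08)<.08)&(W[...,2]>.1)
    P=W[m&R2]; print(nm,len(P),np.percentile(P,[2,50,98],axis=0).round(3).tolist())
E
```

```text
[-0.22622404 -0.40316679 -1.16910553] [-0.04268263  0.00048819  0.00674128] [ 0.62827867 -0.04007539  0.21279299] 0.03895073569989797 12.8333
blue 505 [[0.566, -0.055, 0.173], [0.604, -0.022, 0.206], [0.668, -0.018, 0.228]]
yel 203 [[0.614, -0.058, 0.181], [0.624, -0.027, 0.204], [0.638, -0.02, 0.242]]
or 108 [[0.474, -0.1, 0.119], [0.496, -0.073, 0.123], [0.517, -0.045, 0.125]]
```

View pics/m12.png

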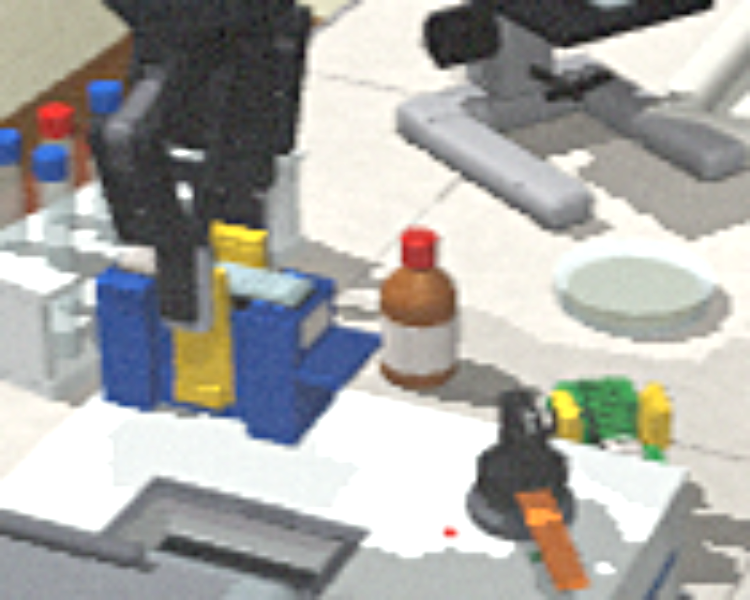

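The cassette hangs upright about 98 mm above its seat, clear of everything. The knob is up with its arm over the green dot, so I'll hand in.

```bash
python3 -c "
from rig import manip
print(manip.sign_off())"
```

```text
the job is handed in; nothing more can be done
None
```

I released the keeper, lifted the cassette out and handed the job in at about 12.8 s. `sign_off()` reports no verdict, so everything below comes from my own last checks.

**Keeper:** I gripped the knob, pressed it until the wrist read about 7 N, and turned it about 1.25 rad (72°) anticlockwise. After I let go it sprang up: the bar top was at 149 mm and the arm at 123 mm, the same as at the start. The arm lies at about 124°, over the green dot.

**Cassette:** I pinched both catches with a 30 N grip and lifted straight up.
- **Lift force:** the vertical force while lifting stayed within about −1 to −2 N, roughly the cassette's weight, so there was no sign of snagging. During the pinch itself the wrist read about 8 N.
- **End position:** the last picture shows it upright and about 98 mm above its seat, touching only the fingers.
- **Bystanders:** those visible in the last side view look undisturbed, but I did not measure them again. The forceps, coverslip box, oil bottle, spare cassette and slide box were outside or hidden in that view.

**What disagreed:**
- **Fingertips:** the pictures put the fingertips about 5 to 11 mm behind the reported TCP, not 19 mm ahead as stated. I set the grasp heights from the pictures instead.
- **Jaw opening:** it read 39 mm on the pinched pads against the nominal 43 mm, and about 13 mm on the 14 mm bar. I took this as gauge offset and flexing with the catches fully in, but I could not read the catch travel directly.

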